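# Put away a mixed delivery in the medicine store

## Task

Put away the four medicines from the partitioned carton: both amber syrup bottles into the blue tray, one in each bay; the white tablet bottle into the free bay of the green tray; the medicine box into the free bay of the yellow tray. Stand each one upright on its tray's floor and never tip one over, leave the stock already in the trays standing where it is, and let go of everything.

Things in the scene. Friction and masses are not known exactly. Their poses are not given: they have to be found in the camera images.
- syrup_white: Dark amber syrup bottle, white screw cap, white label with pink stripe: body 42 mm across and 70 mm high, narrowing to a 24 mm neck; cap 28 mm across, filling the top 22 mm; 112 mm tall, about 0.19 kg. Origin: centre of underside, z up its axis; yaw has no meaning. Starts upright in any one of the carton's four cells.
- syrup_red: Dark amber syrup bottle, red screw cap, white label with pink stripe: body 42 mm across and 70 mm high, narrowing to a 24 mm neck; cap 28 mm across, filling the top 22 mm; 112 mm tall, about 0.19 kg. Origin: centre of underside, z up its axis; yaw has no meaning. Starts upright in any one of the carton's four cells.
- tablets: White plastic tablet bottle, blue screw cap: body 42 mm across and 66 mm high; cap 36 mm across, filling the top 22 mm; 96 mm tall, about 0.08 kg. Origin: centre of underside, z up its axis; yaw has no meaning. Starts upright in any one of the carton's four cells.
- pillbox: Stiff closed cream medicine box, pink band round its foot, pink patch on top: 42 (its x) by 32 (its y) by 104 mm tall, about 0.06 kg. Origin: centre of underside, z up. Starts upright in any one of the carton's four cells. Sides within 0.2 rad of parallel to the carton's.
- carton: Open brown cardboard carton, fixed; it and the trays trade places. 156 x 156 mm, 60 mm high, walls and floor 4 mm. A cross of 4 mm dividers as high as the walls makes 2 x 2 cells, 72 mm square inside, centred at x, y = +-38 mm. The goods stand on its inner floor (4 mm up) and rise above its rim. Origin: centre of underside, z up.
- tray_syrup: Blue plastic tray for syrups, both bays empty at the start. Fixed, turned up to 0.4 rad. 172 (x) x 96 (y) x 34 mm high, walls and floor 4 mm (inner floor 4 mm up). A full-height divider at x = 0 makes two bays, 80 (x) by 88 (y) mm inside, centred at x = -42 and +42 mm. Origin: centre of underside, z up.
- tray_tablets: Green plastic tray for tablet bottles; +x bay holds stock_tablets, -x bay is free. Fixed, turned up to 0.4 rad. 172 (x) x 96 (y) x 34 mm high, walls and floor 4 mm (inner floor 4 mm up). A full-height divider at x = 0 makes two bays, 80 (x) by 88 (y) mm inside, centred at x = -42 and +42 mm. Origin: centre of underside, z up.
- tray_boxes: Yellow plastic tray for medicine boxes; +x bay holds stock_pillbox, -x bay is free. Fixed, turned up to 0.4 rad. 172 (x) x 96 (y) x 34 mm high, walls and floor 4 mm (inner floor 4 mm up). A full-height divider at x = 0 makes two bays, 80 (x) by 88 (y) mm inside, centred at x = -42 and +42 mm. Origin: centre of underside, z up.
- stock_tablets: Loose stock standing in the green tray's +x bay, to be left there. White plastic tablet bottle, blue screw cap: body 42 mm across and 66 mm high; cap 36 mm across, filling the top 22 mm; 96 mm tall, about 0.08 kg. Origin: centre of underside, z up its axis; yaw has no meaning.
- stock_pillbox: Loose stock standing in the yellow tray's +x bay, to be left there. Stiff closed cream medicine box, pink band round its foot, pink patch on top: 42 (its x) by 32 (its y) by 104 mm tall, about 0.06 kg. Origin: centre of underside, z up. Sides within 0.25 rad of parallel to the tray's.
Not all that is in view belongs to the job. Leave any purple look-alike of the syrup_red alone.

How it is judged:
At the end, for the whole second after the job is handed in: Syrups in the blue tray, one per bay; tablets and medicine box in the free -x bays of green and yellow; stock still in the +x bays. Each origin 15-69 mm from tray centre in x, within 30 mm in y, under 9 mm above the tray's underside, tilt under 0.12 rad, at rest (0.02 m/s, 0.2 rad/s), released ((((x of syrup_white in the frame of tray_syrup between -0.069 and -0.015 m and y of syrup_white in the frame of tray_syrup between -0.03 and 0.03 m and z of syrup_white in the frame of tray_syrup below 0.009 m and angle between syrup_white's own z axis and vertical below 0.12 rad and linear speed of syrup_white below 0.02 m/s and angular speed of syrup_white below 0.2 rad/s) and (x of syrup_red in the frame of tray_syrup between 0.015 and 0.069 m and y of syrup_red in the frame of tray_syrup between -0.03 and 0.03 m and z of syrup_red in the frame of tray_syrup below 0.009 m and angle between syrup_red's own z axis and vertical below 0.12 rad and linear speed of syrup_red below 0.02 m/s and angular speed of syrup_red below 0.2 rad/s)) or ((x of syrup_white in the frame of tray_syrup between 0.015 and 0.069 m and y of syrup_white in the frame of tray_syrup between -0.03 and 0.03 m and z of syrup_white in the frame of tray_syrup below 0.009 m and angle between syrup_white's own z axis and vertical below 0.12 rad and linear speed of syrup_white below 0.02 m/s and angular speed of syrup_white below 0.2 rad/s) and (x of syrup_red in the frame of tray_syrup between -0.069 and -0.015 m and y of syrup_red in the frame of tray_syrup between -0.03 and 0.03 m and z of syrup_red in the frame of tray_syrup below 0.009 m and angle between syrup_red's own z axis and vertical below 0.12 rad and linear speed of syrup_red below 0.02 m/s and angular speed of syrup_red below 0.2 rad/s))) and x of tablets in the frame of tray_tablets between -0.069 and -0.015 m and y of tablets in the frame of tray_tablets between -0.03 and 0.03 m and z of each of tablets, stock_tablets in the frame of tray_tablets below 0.009 m and angle between each of tablets, pillbox, stock_tablets, stock_pillbox's own z axis and vertical below 0.12 rad and linear speed of each of tablets, pillbox, stock_tablets, stock_pillbox below 0.02 m/s and angular speed of each of tablets, pillbox, stock_tablets, stock_pillbox below 0.2 rad/s and x of pillbox in the frame of tray_boxes between -0.069 and -0.015 m and y of pillbox in the frame of tray_boxes between -0.03 and 0.03 m and z of each of pillbox, stock_pillbox in the frame of tray_boxes below 0.009 m and x of stock_tablets in the frame of tray_tablets between 0.015 and 0.069 m and y of stock_tablets in the frame of tray_tablets between -0.03 and 0.03 m and x of stock_pillbox in the frame of tray_boxes between 0.015 and 0.069 m and y of stock_pillbox in the frame of tray_boxes between -0.03 and 0.03 m); the robot touches nothing.
It fails at once if one of the four medicines is tipped over (tilted more than 0.7 rad) (angle between any of syrup_white, syrup_red, tablets, pillbox's own z axis and vertical above 0.7 rad).
It fails at once if stock already in a tray is shifted by more than 15 mm or tilted more than 0.3 rad (distance of any of stock_tablets, stock_pillbox from where it was at the start of the episode above 0.015 m or angle between any of stock_tablets, stock_pillbox's own z axis and vertical above 0.3 rad).
It also fails if it takes over 112 s, if anything falls off the work surface, if the arm or the gripper's body presses on something with over 40 N, if the wrist force passes 120 N, or if a joint passes its speed limit or range.

## Robot

A 6-joint arm with a two-finger parallel gripper is mounted at the origin on the work surface. World frame = base frame: x ahead of the robot, y to its left, z up, the work surface at z = 0. Lengths are in m, angles in rad, forces in N, time in s.
With the tool pointing down it reaches from about 0.325 to 0.775 m from the base axis. Payload 9.3 kg.
Tool frame: the origin (TCP) lies at the very end of the fingers, on their centre line; the grasp point (between the pads) lies robot.grip_depth behind it (robot.grip_depth is the distance from the TCP to the grasp point, in m); z points along the fingers, y is the line along which they close (so a half turn about z gives the same grasp; the last joint's range is limited). The gripper opens to 85 mm and grips with 20 to 120 N. Pads are 22 mm wide; open, the fingers measure 114 mm over their backs; the gripper's body (76 mm by 85 mm) begins 54 mm behind the grasp point. The pads swing forward as they close: fully open they stand 13 mm farther back than shut.
Start: joints at [-1.425, 0.259, 0.021, 1.334, 0, 1.418], TCP at [0.162, -0.526, 0.231] pointing down, gripper open.
Joint ranges: [-3.04, 3.04], [-0.91, 1.82], [-1.04, 1.36], [-1.92, 1.95], [-1.52, 1.45], [-3.14, 3.14]. Speed limits (rad/s): [2.22, 2.22, 2.79, 3.14, 3.14, 3.14].

## Interface

Orientations are given as a unit quaternion [x, y, z, w].
In Python, from rig import robot gives the robot as it stands. The module is installed in compiled form; this text tells all that it offers.
- The arm moves only by the tool move_arm, never from a script. Its argument "increments" is a list that holds one entry, the list of rows, each a list of 6 numbers: the shift along the tool's x, y, z as a fraction of full scale, then the turn, a rotation vector about the tool's x, y, z as a fraction of full scale. In form: [[[x, y, z, wx, wy, wz], ...]]. A call has 1 to 8 rows; each row shifts and turns the commanded pose from where the row before left it, along the tool's axes as they then stand; what a row does not reach is not made up. Full scale, the value 1, is 0.15 m for a shift and 0.5 rad for a turn. A row lasts 1/12 s, in which the tool goes at most 41.7 mm and 7.16 degrees, less where a joint would pass 70% of its speed; a pose out of reach is approached as far as the arm can. A call with a number of a shift or a turn outside -1 to 1 is refused whole. A call with a gripper value outside its range is refused whole. "hand" is the gripper's target within -1 to 1 (fully open at 1, half-way at 0, shut at -1), set as the call begins (left out, the last holds). The fingers move at their own pace and stop on an object; the grip force is fixed at half the most. Time passes only in rows, so rows that do not move let the fingers close. It gives the time, the measured TCP pose, the force, the opening and the grip force at its end, in the units of the state.
- robot.read_state(): the state, without advancing time (a new reading comes with each control period).
- robot.camera(name): name is "side" or "top" or "wrist"; returns a dict with "pixels" (480x640x3 uint8, red, green, blue), "fx", "fy", "cx", "cy" (pixels), "origin" and "attitude" of the camera in the world. Camera axes: x right, y down, z forward; pixel columns grow to the right and rows downward; lengths in m; the calibration is good to about 2 mm. A picture is of the moment at which its call begins. There is no depth.
- robot.job_done(): hands the job in; it is judged then, once.
Trained networks look in a picture, given as the dict that the camera call returned (one of the last four; its "shot" number tells which), for a name from the list of things; names that differ only in an ending like _2 or _b are one class to them, and where a whole thing is asked for, a point or a joint stands for the part that bears it (a point fixed in the world has none). Each returns a list of dicts, best first, with "score" (0 to 1); they miss things now and then, are a little off and sometimes report something else, mostly with a low value. They report only what shows in the picture. A call takes as long as a camera call. They do not tell look-alikes from the thing itself.
- robot.masks_of(picture, label): "pixels" (480x640 bool, what is visible of it).
- robot.place_of(picture, label): "position" ([x, y, z] in m, in world coordinates, good to about 4 mm: a listed point, or the origin of a listed thing).
The state is a dict: "time_s": time; "joint_pos": joint angles; "qd": joint speeds; "tau": joint torques, N m; "tool_pos": TCP position; "orientation": TCP orientation; "ft_force": force on the tool from outside, world axes, zero at the start; "torque": the same for the moment, N m; "opening": opening from 0.0 (shut) to 1.0 (fully open); "gripper_force": force on a finger pad.
Only numpy, scipy, OpenCV 4.12 (cv2) and the standard library are available. Lean on these libraries where they do the work, as an engineer would, in place of code of your own. Each camera call takes 0.05 s, during which the arm holds its last target. There are 200 camera calls.

## Working session

There is one attempt and no reset: what is moved stays moved. The work goes in short steps, Python scripts to look and compute and a tool call to move; the robot and the scene stay as the last step left them, time stands still between calls to the robot, and variables do not carry over. Pictures are saved under pics/ and viewed, at most 14 in all, crops included, and the job is handed in when it is done.

Besides the shell and the picture viewer there is one more tool, called after "Emit:" as a command line: name --argument value ..., lists and objects as JSON in quotes. move_arm: Moves the arm, as the interface text tells. Its arguments: {"type":"object","properties":{"increments":{"type":"array"},"hand":{"type":"number"}},"required":["increments"]}

```bash
mkdir -p pics; cat > h.py <<'E'
from rig import robot
import numpy as np, cv2
def save(c,n,crop=None,s=1):
    p=c["pixels"][:,:,::-1]
    if crop: x0,y0,x1,y1=crop; p=p[y0:y1,x0:x1]
    cv2.imwrite("pics/"+n,cv2.resize(p,None,fx=s,fy=s))
from scipy.spatial.transform import Rotation as R
def Rm(c):
    a=np.array(c["attitude"]); return a if a.shape==(3,3) else R.from_quat(a).as_matrix()
def ray(c,u,v,z):
    d=Rm(c)@np.array([(u-c["cx"])/c["fx"],(v-c["cy"])/c["fy"],1]); o=np.array(c["origin"]); return o+d*(z-o[2])/d[2]
def proj(c,p):
    q=Rm(c).T@(np.array(p)-np.array(c["origin"])); return q[0]/q[2]*c["fx"]+c["cx"],q[1]/q[2]*c["fy"]+c["cy"]
E
python3 - <<'E'
from h import *
print(robot.grip_depth); s=robot.read_state(); print({k:np.round(v,3) for k,v in s.items()})
for n in ["top","side"]:
    c=robot.camera(n); save(c,n+"0.png"); print(n,c["origin"],c["attitude"],c["fx"])
    for l in "syrup_white syrup_red tablets pillbox carton tray_syrup tray_tablets tray_boxes stock_tablets stock_pillbox".split():
        print(l,[(np.round(d["position"],3).tolist(),round(d["score"],2),np.round(proj(c,d["position"])).tolist()) for d in robot.place_of(c,l)])
E
```

```text
0.0187
{'time_s': np.float64(0.0), 'joint_pos': array([-1.425,  0.259,  0.021,  1.334,  0.   ,  1.418]), 'qd': array([ 0.   , -0.001,  0.   ,  0.002, -0.001,  0.002]), 'tau': array([ 0.0000e+00, -5.5564e+01,  3.4453e+01,  1.4000e-02, -0.0000e+00,
       -0.0000e+00]), 'tool_pos': array([ 0.162, -0.525,  0.231]), 'orientation': array([ 0.989,  0.149,  0.   , -0.001]), 'ft_force': array([ 0.45 ,  0.159, -0.367]), 'torque': array([ 0.014, -0.06 , -0.032]), 'gripper_force': np.float64(0.0), 'opening': np.float64(0.998)}
top [ 0.44747576 -0.00432073  0.92061837] [ 0.71690104 -0.69618603  0.03231782 -0.01826133] 459.1217014967205
syrup_white [([0.455, -0.367, 0.006], 0.67, [486.0, 277.0]), ([0.523, -0.299, 0.007], 0.63, [452.0, 242.0])]
syrup_red [([0.351, -0.338, 0.002], 0.91, [470.0, 329.0]), ([0.454, -0.301, 0.006], 0.66, [453.0, 277.0])]
tablets [([0.534, -0.373, 0.004], 0.72, [488.0, 238.0]), ([0.524, -0.301, 0.007], 0.61, [453.0, 242.0]), ([0.591, -0.135, 0.005], 0.53, [371.0, 206.0])]
pillbox [([0.522, -0.302, 0.005], 0.9, [453.0, 243.0])]
carton [([0.492, -0.332, -0.001], 0.56, [46
[... 651 characters left out ...]
.295, 0.008], 0.92, [354.0, 386.0]), ([0.351, -0.337, 0.002], 0.76, [300.0, 436.0]), ([0.475, 0.312, 0.005], 0.32, [260.0, 139.0])]
tablets [([0.532, -0.377, 0.008], 0.61, [423.0, 419.0])]
pillbox [([0.522, -0.3, 0.004], 0.7, [394.0, 376.0])]
carton [([0.486, -0.333, 0.003], 0.91, [382.0, 403.0])]
tray_syrup [([0.628, 0.109, -0.003], 0.92, [356.0, 187.0]), ([0.544, -0.124, 0.002], 0.58, [363.0, 284.0])]
tray_tablets [([0.474, 0.313, 0.004], 0.83, [260.0, 139.0])]
tray_boxes [([0.545, -0.121, -0.001], 0.61, [363.0, 284.0])]
stock_tablets [([0.52, 0.294, 0.003], 0.78, [282.0, 141.0]), ([0.546, -0.12, -0.001], 0.19, [363.0, 283.0])]
stock_pillbox [([0.596, -0.132, 0.005], 0.76, [392.0, 279.0])]
```

View pics/top0.png

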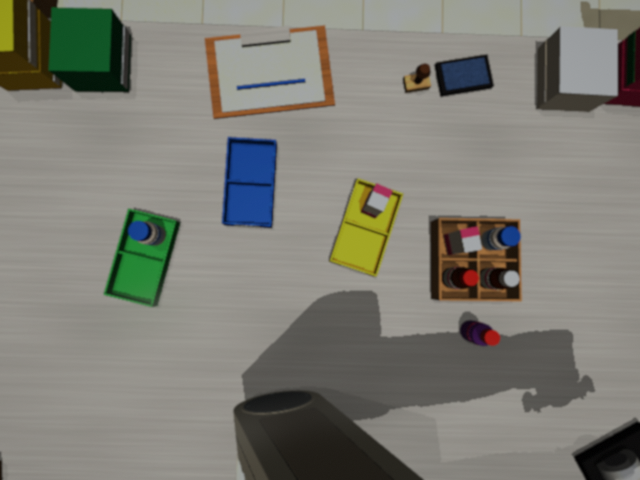

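View pics/side0.png

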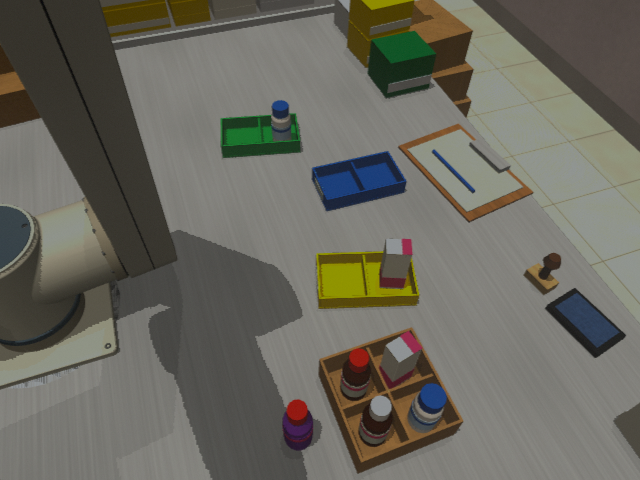

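Red-capped candidates in top view: (470,278) inside the carton with a dark amber body, and (490,338) outside it with a purple body. The carton one fits syrup_red, and the purple one is to be left alone. Next I'll measure caps, box and trays, and confirm this in a crop.

```bash
python3 - <<'E'
from h import *
boxes={"top":{"red":((458,262,485,290),0.116,'r'),"white":((500,268,522,290),0.116,'w'),"tab":((498,224,522,250),0.100,'b')},
"side":{"red":((345,345,375,370),0.116,'r'),"white":((366,395,394,420),0.116,'w'),"tab":((415,380,450,412),0.100,'b')}}
for n in ["top","side"]:
    c=robot.camera(n); h=cv2.cvtColor(c["pixels"],cv2.COLOR_RGB2HSV)
    for k,((x0,y0,x1,y1),z,col) in boxes[n].items():
        q=h[y0:y1,x0:x1].astype(int); H,S,V=q[...,0],q[...,1],q[...,2]
        m={'r':((H<8)|(H>172))&(S>170)&(V>120),'w':(S<50)&(V>140),'b':(H>100)&(H<125)&(S>130)&(V>90)}[col]
        v,u=np.nonzero(m); 
        if len(u): print(n,k,len(u),(u.min()+x0,u.max()+x0,v.min()+y0,v.max()+y0),ray(c,u.mean()+x0,v.mean()+y0,z-0.003 if n=="top" else z-.008).round(3))
    if n=="side": save(c,"side_crop.png",(270,320,470,470),4); continue
    save(c,"top_crop.png",(430,205,530,305),6)
    for l,z in [("tray_syrup",.034),("tray_tablets",.034),("tray_boxes",.034),("carton",.06)]:
        d=robot.masks_of(c,l)[0]; m=d["pixels"].astype(np.uint8); cs=max(cv2.findContours(m,0,1)[0],key=cv2.contourArea)[:,0]
        P=np.array([ray(c,u,v,z)[:2] for u,v in cs],np.float32)*1000
        print(l,d["score"],cv2.minAreaRect(P))
E
```

```text
top red 178 (np.int64(464), np.int64(478), np.int64(270), np.int64(284)) [ 0.453 -0.299  0.113]
top white 157 (np.int64(505), np.int64(518), np.int64(272), np.int64(285)) [ 0.453 -0.371  0.113]
top tab 279 (np.int64(501), np.int64(519), np.int64(227), np.int64(245)) [ 0.53  -0.376  0.097]
tray_syrup 0.93 ((626.4336547851562, 109.26185607910156), (98.4104232788086, 175.78797912597656), 88.68223571777344)
tray_tablets 0.94 ((475.00396728515625, 308.68280029296875), (106.80469512939453, 173.64498901367188), 76.95539093017578)
tray_boxes 0.58 ((546.948486328125, -120.28649139404297), (100.3267593383789, 176.19595336914062), 73.11200714111328)
carton 0.57 ((488.90838623046875, -325.7783203125), (156.14859008789062, 171.4739227294922), 0.600571870803833)
side red 272 (np.int64(349), np.int64(368), np.int64(348), np.int64(366)) [ 0.454 -0.293  0.108]
side white 303 (np.int64(372), np.int64(390), np.int64(396), np.int64(415)) [ 0.456 -0.366  0.108]
side tab 509 (np.int64(420), np.int64(446), np.int64(383), np.int64(408)) [ 0.533 -0.373  0.092]
```

View pics/top_crop.png

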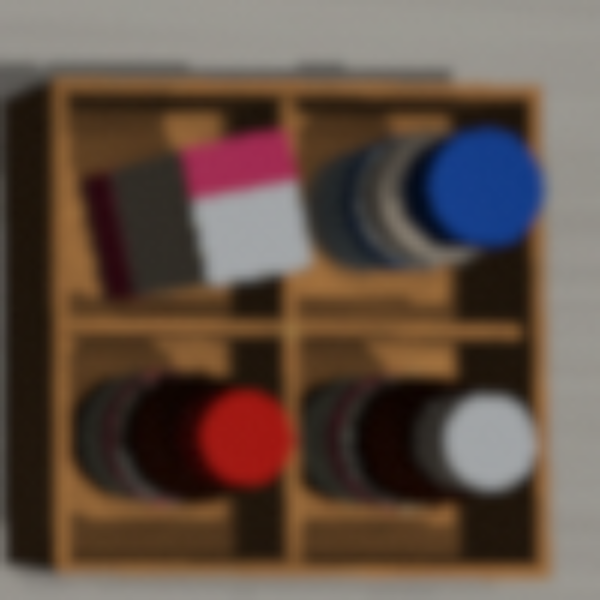

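View pics/side_crop.png

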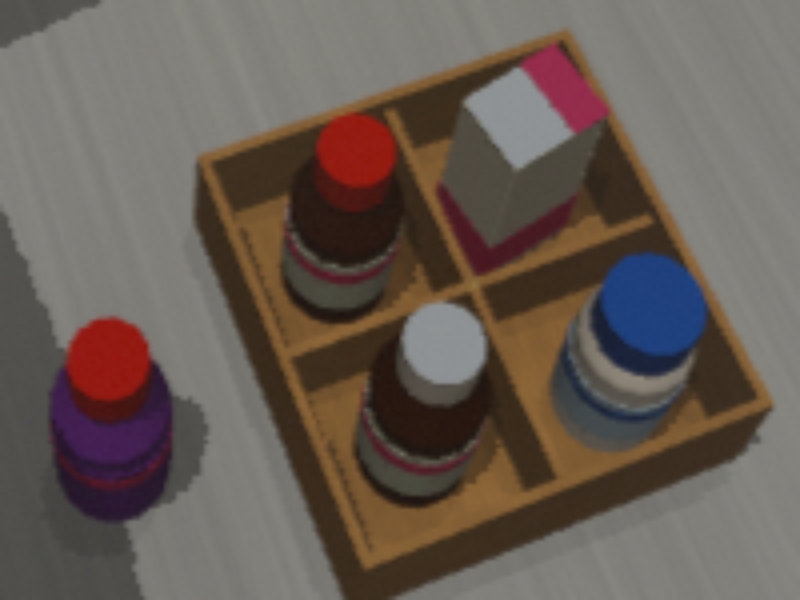

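The crop confirms it: the amber red-capped bottle is in the carton's near-left cell at (470,278), and the purple one stands outside. White cap is at (511,278), blue at (510,236), box top at (471,240).

```bash
cat >> h.py <<'E'
def plan(*ts):
    "print shift fractions in tool axes from the present pose through targets (x,y,z)"
    s=robot.read_state(); p=np.array(s["tool_pos"]); M=R.from_quat(s["orientation"]).as_matrix()
    print("t",round(s["time_s"],2),"p",p.round(4),"yaw",round(np.arctan2(M[1,0],M[0,0]),3),"tilt",(M[:2,2]).round(3),"open",round(s["opening"],3),"F",np.round(s["ft_force"],1))
    for t in ts:
        d=M.T@(np.array(t)-p)/0.15; n=int(np.ceil(np.linalg.norm(d)*.15/.036)); print(t,"total",d.round(3),"rows",n,"each",(d/n).round(3)); p=np.array(t)
E
python3 - <<'E'
from h import *
c=robot.camera("top")
P=[ray(c,430+a/6,205+b/6,.108) for a,b in [(182,152),(290,127),(312,265),(208,285)]]
P=np.array(P)[:,:2]; print(P.mean(0),np.arctan2(*(P[1]-P[2])[::-1]),np.arctan2(*(P[0]-P[3])[::-1]),np.linalg.norm(P[1]-P[2]),np.linalg.norm(P[0]-P[1]))
plan((.4535,-.296,.231))
E
```

```text
[ 0.52049039 -0.30086962] 0.1619685442094469 0.20004528764138427 0.04166626439424809 0.03353546648916695
t 1.45 p [ 0.1619 -0.5256  0.2313] yaw 0.299 tilt [0. 0.] open 1.001 F [ 0.6  0.2 -1. ]
(0.4535, -0.296, 0.231) total [ 2.308e+00 -8.910e-01  2.000e-03] rows 11 each [ 0.21  -0.081  0.   ]
```

Emit:
move_arm --increments '[[[0,0,0,0,0,0.22],[0,0,0,0,0,0]]]' --hand 0.4

```text
time_s: 1.62
tool_pos: [0.1619, -0.5256, 0.2313]
orientation: [0.996, 0.092, -0.0, -0.0]
ft_force: [0.7, 0.3, 0.2]
opening: 0.746
gripper_force: 0.0
```

```bash
python3 -c "
from h import *
plan((.4535,-.297,.22),(.4535,-.297,.083))"
```

```text
t 1.62 p [ 0.1619 -0.5256  0.2313] yaw 0.184 tilt [-0.  0.] open 0.746 F [0.7 0.3 0.2]
(0.4535, -0.297, 0.22) total [ 2.19  -1.143  0.075] rows 11 each [ 0.199 -0.104  0.007]
(0.4535, -0.297, 0.083) total [0.    0.    0.913] rows 4 each [0.    0.    0.228]
```

Emit:
move_arm --increments '[[[0.2,-0.104,0.007,0,0,0],[0.2,-0.104,0.007,0,0,0],[0.2,-0.104,0.007,0,0,0],[0.2,-0.104,0.007,0,0,0],[0.2,-0.104,0.007,0,0,0],[0.2,-0.104,0.007,0,0,0],[0.2,-0.104,0.007,0,0,0],[0.2,-0.104,0.007,0,0,0]]]'

```text
time_s: 2.28
tool_pos: [0.3753, -0.3568, 0.223]
orientation: [0.995, 0.096, 0.0, 0.0]
ft_force: [0.7, -1.8, 0.4]
opening: 0.699
gripper_force: 0.0
```

Emit:
move_arm --increments '[[[0.2,-0.104,0.007,0,0,0],[0.2,-0.104,0.007,0,0,0],[0.19,-0.103,0.007,0,0,0],[0,0,0,0,0,0],[0,0,0,0,0,0]]]'

```text
time_s: 2.7
tool_pos: [0.4534, -0.2943, 0.2195]
orientation: [0.995, 0.097, -0.0, -0.0]
ft_force: [0.3, -0.4, 0.7]
opening: 0.699
gripper_force: 0.0
```

```bash
python3 -c "
from h import *
c=robot.camera('wrist'); save(c,'w1.png')
for z,n,p in [(.116,'red',(.4535,-.297)),(.116,'white',(.4545,-.369)),(.1,'tab',(.5315,-.375)),(.108,'box',(.5205,-.301))]: print(n,np.round(proj(c,(*p,z))))
plan((.4535,-.297,.22),(.4535,-.297,.083))"
```

```text
red [319. 240.]
white [425. 259.]
tab [460. 142.]
box [346. 137.]
t 2.75 p [ 0.4527 -0.2951  0.2196] yaw 0.193 tilt [-0.  0.] open 0.702 F [ 0.6 -0.9 -0.3]
(0.4535, -0.297, 0.22) total [ 0.003  0.013 -0.003] rows 1 each [ 0.003  0.013 -0.003]
(0.4535, -0.297, 0.083) total [0.    0.    0.913] rows 4 each [0.    0.    0.228]
```

View pics/w1.png

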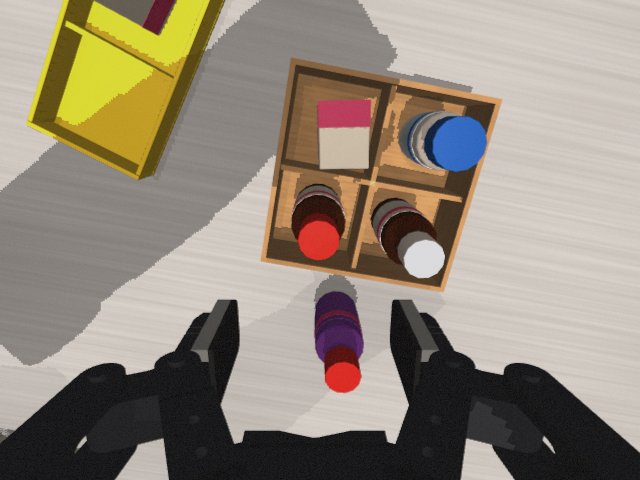

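The wrist view matches my predictions within 3 px: red cap (319,240), white (423,258), blue (459,143), box (344,134). The box sides line up with the tool. Descending on syrup_red.

Emit:
move_arm --increments '[[[0.003,0.013,0.2,0,0,0],[0,0,0.2,0,0,0],[0,0,0.2,0,0,0],[0,0,0.2,0,0,0],[0,0,0.12,0,0,0],[0,0,0,0,0,0]]]'

```text
time_s: 3.25
tool_pos: [0.4506, -0.297, 0.0782]
orientation: [0.996, 0.094, -0.002, -0.002]
ft_force: [-0.6, -0.1, -1.3]
opening: 0.698
gripper_force: 0.0
```

Emit:
move_arm --increments '[[[0,0,0,0,0,0],[0,0,0,0,0,0],[0,0,0,0,0,0],[0,0,0,0,0,0],[0,0,0,0,0,0],[0,0,0,0,0,0]]]' --hand -1

```text
time_s: 3.75
tool_pos: [0.4537, -0.2979, 0.0836]
orientation: [0.996, 0.094, 0.001, 0.001]
ft_force: [-2.4, 1.5, 6.6]
opening: 0.313
gripper_force: 57.8
```

```bash
python3 -c "
from h import *
print(robot.read_state()['gripper_force'])
plan((.453,-.297,.23),(.67,.107,.23),(.67,.107,.083))"
```

```text
57.83655201201327
t 3.75 p [ 0.4537 -0.2979  0.0836] yaw 0.189 tilt [ 0.002 -0.002] open 0.313 F [-2.4  1.5  6.6]
(0.453, -0.297, 0.23) total [-0.002 -0.005 -0.976] rows 5 each [-0.    -0.001 -0.195]
(0.67, 0.107, 0.23) total [ 1.927e+00 -2.373e+00 -2.000e-03] rows 13 each [ 0.148 -0.183 -0.   ]
(0.67, 0.107, 0.083) total [-0.002 -0.002  0.98 ] rows 5 each [-0.    -0.     0.196]
```

Emit:
move_arm --increments '[[[0,0,-0.15,0,0,0],[0,0,-0.2,0,0,0],[0,0,-0.2,0,0,0],[0,0,-0.2,0,0,0],[0,0,-0.15,0,0,0],[0,0,-0.1,0,0,0],[0.07,-0.09,0,0,0,0],[0.14,-0.173,0,0,0,0]]]'

```text
time_s: 4.42
tool_pos: [0.4766, -0.2549, 0.2337]
orientation: [0.996, 0.093, 0.001, 0.002]
ft_force: [0.7, -0.3, -2.0]
opening: 0.314
gripper_force: 58.1
```

Emit:
move_arm --increments '[[[0.148,-0.183,0,0,0,0],[0.148,-0.183,0,0,0,0],[0.148,-0.183,0,0,0,0],[0.148,-0.183,0,0,0,0],[0.148,-0.183,0,0,0,0],[0.148,-0.183,0,0,0,0],[0.148,-0.183,0,0,0,0],[0.148,-0.183,0,0,0,0]]]'

```text
time_s: 5.08
tool_pos: [0.6106, -0.0021, 0.2328]
orientation: [0.996, 0.094, 0.001, 0.0]
ft_force: [0.4, -0.5, -1.9]
opening: 0.31
gripper_force: 58.1
```

Emit:
move_arm --increments '[[[0.148,-0.183,0,0,0,0],[0.148,-0.183,0,0,0,0],[0.148,-0.183,0,0,0,0],[0.06,-0.08,0,0,0,0],[0,0,0,0,0,0],[0,0,0,0,0,0]]]'

```text
time_s: 5.58
tool_pos: [0.6666, 0.1039, 0.2318]
orientation: [0.995, 0.095, 0.0, 0.0]
ft_force: [-0.1, -1.3, -2.0]
opening: 0.307
gripper_force: 58.1
```

```bash
python3 -c "
from h import *
plan((.67,.107,.23),(.67,.107,.0845))
c=robot.camera('wrist'); save(c,'w2.png')
print([np.round(proj(c,p)) for p in [(.67,.107,.1),(.586,.109,.034),(.67,.107,.034)]])"
```

```text
t 5.58 p [0.6666 0.1039 0.2318] yaw 0.191 tilt [ 0. -0.] open 0.307 F [-0.1 -1.3 -2. ]
(0.67, 0.107, 0.23) total [ 0.026 -0.016  0.012] rows 1 each [ 0.026 -0.016  0.012]
(0.67, 0.107, 0.0845) total [-0.   -0.    0.97] rows 5 each [-0.    -0.     0.194]
[array([312., 223.]), array([293., 289.]), array([312., 204.])]
```

View pics/w2.png

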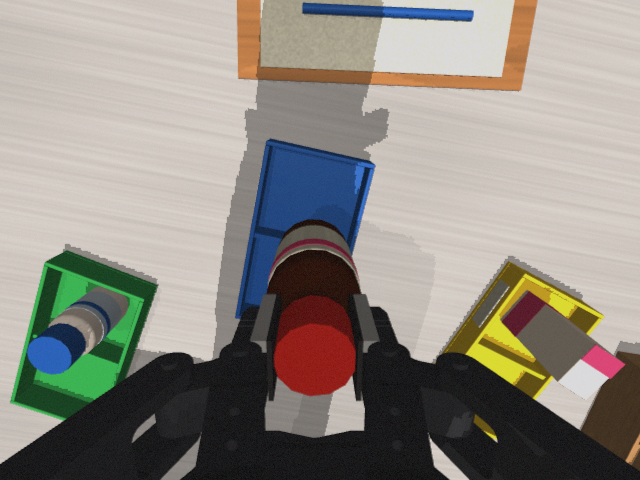

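The bottle is held upright and the far bay is centred at about (312,198), where predicted. Lowering.

Emit:
move_arm --increments '[[[0.03,-0.015,0.12,0,0,0],[0,0,0.2,0,0,0],[0,0,0.2,0,0,0],[0,0,0.2,0,0,0],[0,0,0.15,0,0,0],[0,0,0.08,0,0,0],[0,0,0,0,0,0],[0,0,0,0,0,0]]]'

```text
time_s: 6.3
tool_pos: [0.6702, 0.105, 0.0897]
orientation: [0.996, 0.094, -0.0, 0.0]
ft_force: [0.0, -0.1, -0.9]
opening: 0.309
gripper_force: 58.1
```

Emit:
move_arm --increments '[[[0,0,0.015,0,0,0],[0,0,0.015,0,0,0],[0,0,0,0,0,0]]]'

```text
time_s: 6.55
tool_pos: [0.6708, 0.106, 0.0855]
orientation: [0.996, 0.094, 0.001, 0.0]
ft_force: [-1.0, 0.4, -2.3]
opening: 0.311
gripper_force: 58.1
```

Emit:
move_arm --increments '[[[0,0,0.012,0,0,0],[0,0,0,0,0,0],[0,0,0,0,0,0]]]'

```text
time_s: 6.8
tool_pos: [0.6709, 0.1063, 0.0837]
orientation: [0.996, 0.094, 0.001, 0.0]
ft_force: [0.0, 0.7, 3.7]
opening: 0.31
gripper_force: 58.7
```

Emit:
move_arm --increments '[[[0,0,0,0,0,0],[0,0,0,0,0,0],[0,0,0,0,0,0],[0,0,0,0,0,0],[0,0,0,0,0,0]]]' --hand 0.4

```text
time_s: 7.22
tool_pos: [0.6705, 0.1062, 0.0828]
orientation: [0.996, 0.094, -0.0, -0.0]
ft_force: [-0.3, 0.5, 0.2]
opening: 0.7
gripper_force: 0.0
```

Emit:
move_arm --increments '[[[0,0,-0.1,0,0,0],[0,0,-0.2,0,0,0],[0,0,-0.2,0,0,0],[0,0,-0.2,0,0,0],[0,0,-0.2,0,0,0],[0,0,-0.08,0,0,0],[0,0,0,0,0,0]]]'

```text
time_s: 7.8
tool_pos: [0.6716, 0.1063, 0.2339]
orientation: [0.996, 0.094, 0.003, 0.0]
ft_force: [0.1, 0.8, 0.4]
opening: 0.704
gripper_force: 0.0
```

```bash
python3 -c "
from h import *
c=robot.camera('top');print([(np.round(d['position'],3),d['score']) for d in robot.place_of(c,'syrup_red')])
plan((.4545,-.370,.23),(.4545,-.370,.083))"
```

```text
[(array([0.669, 0.104, 0.005]), 0.81), (array([ 0.349, -0.337,  0.002]), 0.73), (array([0.631, 0.105, 0.001]), 0.19)]
t 7.9 p [0.6705 0.1062 0.2297] yaw 0.189 tilt [ 0. -0.] open 0.7 F [-0.5  0.4 -1.6]
(0.4545, -0.37, 0.23) total [-2.011e+00  2.848e+00 -2.000e-03] rows 15 each [-0.134  0.19  -0.   ]
(0.4545, -0.37, 0.083) total [-0.   -0.    0.98] rows 5 each [-0.    -0.     0.196]
```

Red placed. Back for syrup_white.

Emit:
move_arm --increments '[[[-0.067,0.095,0,0,0,0],[-0.134,0.19,0,0,0,0],[-0.134,0.19,0,0,0,0],[-0.134,0.19,0,0,0,0],[-0.134,0.19,0,0,0,0],[-0.134,0.19,0,0,0,0],[-0.134,0.19,0,0,0,0],[-0.134,0.19,0,0,0,0]]]'

```text
time_s: 8.57
tool_pos: [0.561, -0.1331, 0.2281]
orientation: [0.996, 0.094, -0.001, -0.001]
ft_force: [1.0, -0.7, 0.1]
opening: 0.701
gripper_force: 0.0
```

Emit:
move_arm --increments '[[[-0.134,0.19,0,0,0,0],[-0.134,0.19,0,0,0,0],[-0.134,0.19,0,0,0,0],[-0.134,0.19,0,0,0,0],[-0.134,0.19,0,0,0,0],[-0.134,0.19,0,0,0,0],[-0.134,0.19,0,0,0,0],[-0.067,0.095,0,0,0,0]]]'

```text
time_s: 9.23
tool_pos: [0.4524, -0.3729, 0.2278]
orientation: [0.996, 0.093, -0.001, -0.001]
ft_force: [1.2, -0.1, 0.2]
opening: 0.699
gripper_force: 0.0
```

Emit:
move_arm --increments '[[[0,0,0,0,0,0],[0,0,0,0,0,0]]]'

```text
time_s: 9.4
tool_pos: [0.4537, -0.3706, 0.2281]
orientation: [0.996, 0.093, -0.001, -0.001]
ft_force: [0.7, 0.8, -0.0]
opening: 0.693
gripper_force: 0.0
```

```bash
python3 -c "
from h import *
plan((.4545,-.370,.2),(.4545,-.370,.083))"
```

```text
t 9.4 p [ 0.4537 -0.3706  0.2281] yaw 0.187 tilt [-0.002  0.002] open 0.693 F [ 0.7  0.8 -0. ]
(0.4545, -0.37, 0.2) total [ 0.006 -0.003  0.188] rows 1 each [ 0.006 -0.003  0.188]
(0.4545, -0.37, 0.083) total [0.001 0.002 0.78 ] rows 4 each [0.    0.001 0.195]
```

Emit:
move_arm --increments '[[[0.006,0,0.12,0,0,0],[0,0,0.2,0,0,0],[0,0,0.2,0,0,0],[0,0,0.2,0,0,0],[0,0,0.17,0,0,0],[0,0,0.078,0,0,0],[0,0,0,0,0,0]]]'

```text
time_s: 9.98
tool_pos: [0.4546, -0.3671, 0.0811]
orientation: [0.995, 0.095, -0.002, -0.003]
ft_force: [-0.7, 0.1, 0.9]
opening: 0.703
gripper_force: 0.0
```

Emit:
move_arm --increments '[[[0,0,0,0,0,0],[0,0,0,0,0,0],[0,0,0,0,0,0],[0,0,0,0,0,0],[0,0,0,0,0,0],[0,0,0,0,0,0]]]' --hand -1

```text
time_s: 10.48
tool_pos: [0.456, -0.3701, 0.0861]
orientation: [0.996, 0.094, 0.001, 0.001]
ft_force: [0.0, 3.1, 6.2]
opening: 0.308
gripper_force: 58.8
```

```bash
python3 -c "
from h import *
print(robot.read_state()['gripper_force'])
plan((.454,-.37,.235),(.585,.108,.235))"
```

```text
58.78922830510419
t 10.48 p [ 0.456  -0.3701  0.0861] yaw 0.189 tilt [ 0.002 -0.001] open 0.308 F [0.  3.1 6.2]
(0.454, -0.37, 0.235) total [-0.011 -0.002 -0.993] rows 5 each [-0.002 -0.    -0.199]
(0.585, 0.108, 0.235) total [ 1.457e+00 -2.966e+00 -1.000e-03] rows 14 each [ 0.104 -0.212 -0.   ]
```

Emit:
move_arm --increments '[[[0,0,-0.15,0,0,0],[0,0,-0.2,0,0,0],[0,0,-0.2,0,0,0],[0,0,-0.2,0,0,0],[0,0,-0.15,0,0,0],[0,0,-0.1,0,0,0],[0.05,-0.106,0,0,0,0],[0.104,-0.212,0,0,0,0]]]'

```text
time_s: 11.15
tool_pos: [0.4691, -0.3215, 0.2358]
orientation: [0.996, 0.092, 0.001, 0.002]
ft_force: [1.0, 0.4, -1.6]
opening: 0.307
gripper_force: 59.6
```

Emit:
move_arm --increments '[[[0.104,-0.212,0,0,0,0],[0.104,-0.212,0,0,0,0],[0.104,-0.212,0,0,0,0],[0.104,-0.212,0,0,0,0],[0.104,-0.212,0,0,0,0],[0.104,-0.212,0,0,0,0],[0.104,-0.212,0,0,0,0],[0.104,-0.212,0,0,0,0]]]'

```text
time_s: 11.82
tool_pos: [0.5442, -0.044, 0.2353]
orientation: [0.996, 0.094, 0.0, 0.0]
ft_force: [1.6, -0.6, -1.5]
opening: 0.308
gripper_force: 59.6
```

Emit:
move_arm --increments '[[[0.104,-0.212,0,0,0,0],[0.104,-0.212,0,0,0,0],[0.104,-0.212,0,0,0,0],[0.104,-0.212,0,0,0,0],[0.05,-0.106,0,0,0,0],[0,0,0,0,0,0],[0,0,0,0,0,0]]]'

```text
time_s: 12.4
tool_pos: [0.5858, 0.1089, 0.2347]
orientation: [0.995, 0.095, -0.0, 0.0]
ft_force: [-0.2, 0.1, -1.5]
opening: 0.312
gripper_force: 59.6
```

```bash
python3 -c "
from h import *
plan((.585,.108,.2),(.585,.108,.087))"
```

```text
t 12.4 p [0.5858 0.1089 0.2347] yaw 0.191 tilt [ 0. -0.] open 0.312 F [-0.2  0.1 -1.5]
(0.585, 0.108, 0.2) total [-0.006  0.005  0.232] rows 1 each [-0.006  0.005  0.232]
(0.585, 0.108, 0.087) total [ 0.    -0.     0.753] rows 4 each [ 0.    -0.     0.188]
```

Emit:
move_arm --increments '[[[-0.006,0.005,0.12,0,0,0],[0,0,0.2,0,0,0],[0,0,0.2,0,0,0],[0,0,0.2,0,0,0],[0,0,0.15,0,0,0],[0,0,0.08,0,0,0],[0,0,0.02,0,0,0],[0,0,0,0,0,0]]]'

```text
time_s: 13.07
tool_pos: [0.5847, 0.1059, 0.0889]
orientation: [0.996, 0.094, -0.001, 0.0]
ft_force: [0.6, -0.1, -1.9]
opening: 0.31
gripper_force: 59.6
```

Emit:
move_arm --increments '[[[0,0,0.014,0,0,0],[0,0,0,0,0,0],[0,0,0,0,0,0]]]'

```text
time_s: 13.32
tool_pos: [0.5856, 0.1069, 0.0882]
orientation: [0.996, 0.094, 0.001, 0.0]
ft_force: [0.1, 0.6, -1.7]
opening: 0.309
gripper_force: 59.6
```

Emit:
move_arm --increments '[[[0,0,0.014,0,0,0],[0,0,0,0,0,0],[0,0,0,0,0,0]]]'

```text
time_s: 13.57
tool_pos: [0.5858, 0.1073, 0.0861]
orientation: [0.996, 0.094, 0.001, 0.0]
ft_force: [0.2, -0.1, 5.8]
opening: 0.308
gripper_force: 60.4
```

Contact at the expected height; release and retreat. The next item is the box.

Emit:
move_arm --increments '[[[0,0,0,0,0,0],[0,0,0,0,0,0],[0,0,0,0,0,0],[0,0,0,0,0,0],[0,0,0,0,0,0]]]' --hand 0.4

```text
time_s: 13.98
tool_pos: [0.585, 0.1072, 0.0849]
orientation: [0.996, 0.094, -0.0, -0.0]
ft_force: [-0.6, -0.1, 1.3]
opening: 0.701
gripper_force: 0.0
```

Emit:
move_arm --increments '[[[0,0,-0.1,0,0,0],[0,0,-0.2,0,0,0],[0,0,-0.2,0,0,0],[0,0,-0.2,0,0,0],[0,0,-0.2,0,0,0],[0,0,-0.08,0,0,0],[0,0,0,0,0,0]]]'

```text
time_s: 14.57
tool_pos: [0.5863, 0.1072, 0.2355]
orientation: [0.996, 0.094, 0.003, 0.0]
ft_force: [-0.4, 0.4, -0.1]
opening: 0.702
gripper_force: 0.0
```

```bash
python3 -c "
from h import *
c=robot.camera('top');save(c,'t2.png',(200,120,540,360),2)
print([(np.round(d['position'],3),d['score']) for d in robot.place_of(c,'syrup_white')])
plan((.521,-.301,.23),(.521,-.301,.075))"
```

```text
[(array([0.581, 0.108, 0.006]), 0.89), (array([0.67 , 0.106, 0.003]), 0.63)]
t 14.67 p [0.5851 0.1071 0.2318] yaw 0.189 tilt [ 0. -0.] open 0.705 F [-0.2  0.1 -0.7]
(0.521, -0.301, 0.23) total [-0.931  2.592  0.012] rows 12 each [-0.078  0.216  0.001]
(0.521, -0.301, 0.075) total [-0.    -0.     1.033] rows 5 each [-0.    -0.     0.207]
```

View pics/t2.png

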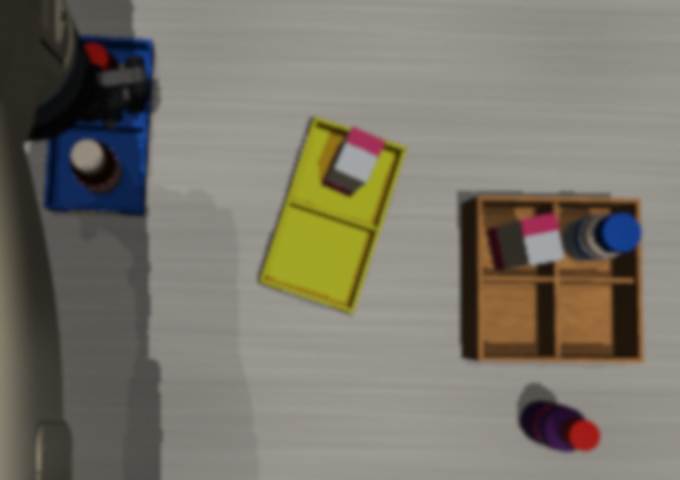

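Both syrups stand one per bay (crop (95,55) and (88,155)), and box and tablets are unmoved. Going to the box.

Emit:
move_arm --increments '[[[-0.04,0.108,0,0,0,0],[-0.078,0.216,0,0,0,0],[-0.078,0.216,0,0,0,0],[-0.078,0.216,0,0,0,0],[-0.078,0.216,0,0,0,0],[-0.078,0.216,0,0,0,0],[-0.078,0.216,0,0,0,0],[-0.078,0.216,0,0,0,0]]]'

```text
time_s: 15.33
tool_pos: [0.5432, -0.1494, 0.2302]
orientation: [0.996, 0.094, -0.001, -0.001]
ft_force: [0.8, -0.1, -0.1]
opening: 0.7
gripper_force: 0.0
```

Emit:
move_arm --increments '[[[-0.078,0.216,0,0,0,0],[-0.078,0.216,0,0,0,0],[-0.078,0.216,0,0,0,0],[-0.078,0.216,0,0,0,0],[-0.038,0.108,0,0,0,0],[0,0,0,0,0,0],[0,0,0,0,0,0]]]'

```text
time_s: 15.92
tool_pos: [0.5194, -0.3016, 0.23]
orientation: [0.996, 0.093, -0.001, -0.001]
ft_force: [0.1, 1.0, -0.1]
opening: 0.702
gripper_force: 0.0
```

```bash
python3 -c "
from h import *
plan((.521,-.301,.2),(.521,-.301,.071))"
```

```text
t 15.92 p [ 0.5194 -0.3016  0.23  ] yaw 0.187 tilt [-0.002  0.002] open 0.702 F [ 0.1  1.  -0.1]
(0.521, -0.301, 0.2) total [ 0.012 -0.002  0.2  ] rows 1 each [ 0.012 -0.002  0.2  ]
(0.521, -0.301, 0.071) total [0.002 0.002 0.86 ] rows 4 each [0.    0.001 0.215]
```

Emit:
move_arm --increments '[[[0.01,0,0.12,0,0,0],[0,0,0.2,0,0,0],[0,0,0.2,0,0,0],[0,0,0.2,0,0,0],[0,0,0.2,0,0,0],[0,0,0.1,0,0,0],[0,0,0.03,0,0,0],[0,0,0,0,0,0]]]'

```text
time_s: 16.58
tool_pos: [0.5212, -0.2991, 0.0731]
orientation: [0.995, 0.095, -0.001, -0.001]
ft_force: [1.1, 0.2, 0.5]
opening: 0.699
gripper_force: 0.0
```

Emit:
move_arm --increments '[[[0,0,0,0,0,0],[0,0,0,0,0,0],[0,0,0,0,0,0],[0,0,0,0,0,0],[0,0,0,0,0,0],[0,0,0,0,0,0]]]' --hand -1

```text
time_s: 17.08
tool_pos: [0.5224, -0.3011, 0.0761]
orientation: [0.996, 0.094, 0.001, 0.001]
ft_force: [0.1, 2.1, 6.0]
opening: 0.364
gripper_force: 59.7
```

```bash
python3 -c "
from h import *
print(robot.read_state()['gripper_force'])
plan((.521,-.301,.235),(.504,-.110,.235))"
```

```text
59.66346502304077
t 17.08 p [ 0.5224 -0.3011  0.0761] yaw 0.189 tilt [ 0.002 -0.001] open 0.364 F [0.1 2.1 6. ]
(0.521, -0.301, 0.235) total [-7.00e-03 -1.00e-03 -1.06e+00] rows 5 each [-0.001 -0.    -0.212]
(0.504, -0.11, 0.235) total [ 0.128 -1.272 -0.002] rows 6 each [ 0.021 -0.212 -0.   ]
```

Emit:
move_arm --increments '[[[0,0,-0.15,0,0,0],[0,0,-0.2,0,0,0],[0,0,-0.2,0,0,0],[0,0,-0.2,0,0,0],[0,0,-0.2,0,0,0],[0,0,-0.1,0,0,0],[0.01,-0.1,0,0,0,0],[0.021,-0.212,0,0,0,0]]]'

```text
time_s: 17.75
tool_pos: [0.5178, -0.2559, 0.2324]
orientation: [0.996, 0.093, 0.001, 0.001]
ft_force: [-0.3, 0.2, -0.9]
opening: 0.366
gripper_force: 59.3
```

Emit:
move_arm --increments '[[[0.021,-0.212,0,0,0,0],[0.021,-0.212,0,0,0,0],[0.021,-0.212,0,0,0,0],[0.021,-0.212,0,0,0,0],[0.01,-0.11,0,0,0,0],[0,0,0,0,0,0],[0,0,0,0,0,0]]]'

```text
time_s: 18.33
tool_pos: [0.5039, -0.109, 0.232]
orientation: [0.995, 0.095, 0.0, 0.0]
ft_force: [0.2, -0.4, -1.0]
opening: 0.364
gripper_force: 59.3
```

```bash
python3 -c "
from h import *
plan((.504,-.110,.2),(.504,-.11,.0785))
c=robot.camera('wrist'); save(c,'w3.png')
print([np.round(proj(c,p)) for p in [(.504,-.11,.004),(.504,-.11,.034)]])"
```

```text
t 18.33 p [ 0.5039 -0.109   0.232 ] yaw 0.191 tilt [ 0. -0.] open 0.364 F [ 0.2 -0.4 -1. ]
(0.504, -0.11, 0.2) total [-0.001  0.006  0.213] rows 1 each [-0.001  0.006  0.213]
(0.504, -0.11, 0.0785) total [-0.   -0.    0.81] rows 4 each [-0.    -0.     0.202]
[array([316., 202.]), array([316., 208.])]
```

View pics/w3.png

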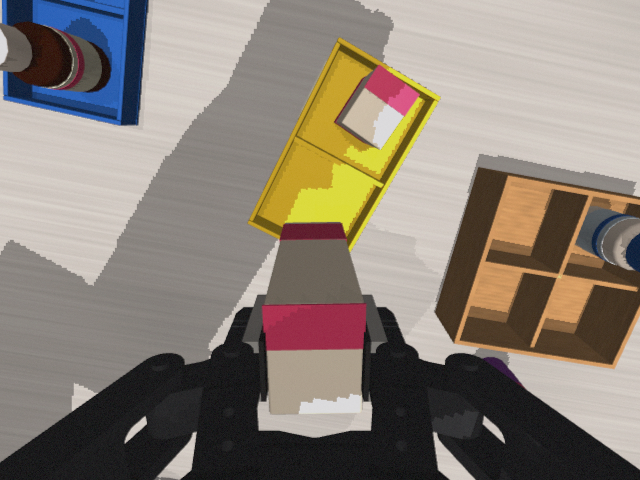

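The box hangs straight, and the free bay centre is at about (318,204), as predicted. Lowering.

Emit:
move_arm --increments '[[[0,0.005,0.12,0,0,0],[0,0,0.2,0,0,0],[0,0,0.2,0,0,0],[0,0,0.2,0,0,0],[0,0,0.16,0,0,0],[0,0,0.1,0,0,0],[0,0,0.025,0,0,0],[0,0,0,0,0,0]]]'

```text
time_s: 19.05
tool_pos: [0.5039, -0.1116, 0.0802]
orientation: [0.996, 0.094, -0.001, -0.001]
ft_force: [-0.7, -0.2, 0.2]
opening: 0.367
gripper_force: 59.3
```

Emit:
move_arm --increments '[[[0,0,0.014,0,0,0],[0,0,0,0,0,0],[0,0,0,0,0,0]]]'

```text
time_s: 19.3
tool_pos: [0.505, -0.1113, 0.0801]
orientation: [0.996, 0.094, 0.001, 0.0]
ft_force: [-0.3, 0.8, -0.5]
opening: 0.363
gripper_force: 59.3
```

Emit:
move_arm --increments '[[[0,0,0.014,0,0,0],[0,0,0.01,0,0,0],[0,0,0,0,0,0],[0,0,0,0,0,0]]]'

```text
time_s: 19.63
tool_pos: [0.5048, -0.111, 0.0761]
orientation: [0.996, 0.094, 0.0, 0.0]
ft_force: [-0.8, -0.5, 3.1]
opening: 0.367
gripper_force: 59.7
```

Emit:
move_arm --increments '[[[0,0,0,0,0,0],[0,0,0,0,0,0],[0,0,0,0,0,0],[0,0,0,0,0,0],[0,0,0,0,0,0]]]' --hand 0.4

```text
time_s: 20.05
tool_pos: [0.5044, -0.1109, 0.0755]
orientation: [0.996, 0.094, -0.0, -0.0]
ft_force: [-0.9, -0.4, -0.0]
opening: 0.701
gripper_force: 0.0
```

Emit:
move_arm --increments '[[[0,0,-0.1,0,0,0],[0,0,-0.2,0,0,0],[0,0,-0.2,0,0,0],[0,0,-0.2,0,0,0],[0,0,-0.2,0,0,0],[0,0,-0.1,0,0,0],[0,0,0,0,0,0]]]'

```text
time_s: 20.63
tool_pos: [0.5057, -0.1114, 0.2292]
orientation: [0.996, 0.094, 0.003, 0.001]
ft_force: [-0.3, -0.2, -0.0]
opening: 0.7
gripper_force: 0.0
```

```bash
python3 -c "
from h import *
plan((.5315,-.3755,.215),(.5315,-.3755,.071))"
```

```text
t 20.63 p [ 0.5057 -0.1114  0.2292] yaw 0.189 tilt [ 0.005 -0.002] open 0.7 F [-0.3 -0.2 -0. ]
(0.5315, -0.3755, 0.215) total [-0.162  1.761  0.1  ] rows 8 each [-0.02   0.22   0.012]
(0.5315, -0.3755, 0.071) total [-0.005 -0.003  0.96 ] rows 5 each [-0.001 -0.001  0.192]
```

Emit:
move_arm --increments '[[[-0.01,0.11,0,0,0,0],[-0.021,0.22,0,0,0,0],[-0.021,0.22,0,0,0,0],[-0.021,0.22,0,0,0,0],[-0.021,0.22,0,0,0,0],[-0.021,0.22,0,0,0,0],[-0.021,0.22,0,0,0,0],[-0.021,0.22,0,0,0,0]]]'

```text
time_s: 21.3
tool_pos: [0.5275, -0.36, 0.2245]
orientation: [0.996, 0.094, -0.0, -0.0]
ft_force: [0.7, 0.1, 0.6]
opening: 0.698
gripper_force: 0.0
```

Emit:
move_arm --increments '[[[-0.01,0.11,0,0,0,0],[0,0,0,0,0,0],[0,0,0,0,0,0],[0,0,0,0,0,0]]]'

```text
time_s: 21.63
tool_pos: [0.5292, -0.3742, 0.2248]
orientation: [0.996, 0.094, -0.0, -0.001]
ft_force: [-0.1, 0.2, -0.2]
opening: 0.697
gripper_force: 0.0
```

```bash
python3 -c "
from h import *
plan((.5315,-.3755,.215),(.5315,-.3755,.069))"
```

```text
t 21.63 p [ 0.5292 -0.3742  0.2248] yaw 0.189 tilt [-0.001  0.001] open 0.697 F [-0.1  0.2 -0.2]
(0.5315, -0.3755, 0.215) total [0.014 0.012 0.065] rows 1 each [0.014 0.012 0.065]
(0.5315, -0.3755, 0.069) total [0.001 0.001 0.973] rows 5 each [0.    0.    0.195]
```

Emit:
move_arm --increments '[[[0.014,0.012,0.12,0,0,0],[0,0,0.2,0,0,0],[0,0,0.2,0,0,0],[0,0,0.2,0,0,0],[0,0,0.17,0,0,0],[0,0,0.1,0,0,0],[0,0,0.04,0,0,0],[0,0,0,0,0,0]]]'

```text
time_s: 22.3
tool_pos: [0.5314, -0.3747, 0.0701]
orientation: [0.995, 0.095, -0.001, -0.001]
ft_force: [0.1, -0.1, -0.1]
opening: 0.698
gripper_force: 0.0
```

Emit:
move_arm --increments '[[[0,0,0,0,0,0],[0,0,0,0,0,0],[0,0,0,0,0,0],[0,0,0,0,0,0],[0,0,0,0,0,0],[0,0,0,0,0,0]]]' --hand -1

```text
time_s: 22.8
tool_pos: [0.5325, -0.3763, 0.0731]
orientation: [0.996, 0.094, 0.001, 0.001]
ft_force: [-0.4, 2.4, 7.0]
opening: 0.4
gripper_force: 60.9
```

```bash
python3 -c "
from h import *
print(robot.read_state()['gripper_force'])
plan((.5315,-.3755,.25),(.434,.322,.25))"
```

```text
60.93264827155508
t 22.8 p [ 0.5325 -0.3763  0.0731] yaw 0.189 tilt [ 0.002 -0.001] open 0.4 F [-0.4  2.4  7. ]
(0.5315, -0.3755, 0.25) total [-0.003 -0.005 -1.179] rows 5 each [-0.001 -0.001 -0.236]
(0.434, 0.322, 0.25) total [ 0.236 -4.689 -0.007] rows 20 each [ 0.012 -0.234 -0.   ]
```

Emit:
move_arm --increments '[[[0,0,-0.15,0,0,0],[0,0,-0.2,0,0,0],[0,0,-0.2,0,0,0],[0,0,-0.2,0,0,0],[0,0,-0.2,0,0,0],[0,0,-0.13,0,0,0],[0.006,-0.117,0,0,0,0],[0.012,-0.234,0,0,0,0]]]'

```text
time_s: 23.47
tool_pos: [0.5252, -0.3268, 0.2346]
orientation: [0.996, 0.093, 0.001, 0.002]
ft_force: [-0.3, 1.1, -1.4]
opening: 0.407
gripper_force: 60.6
```

Emit:
move_arm --increments '[[[0.012,-0.234,0,0,0,0],[0.012,-0.234,0,0,0,0],[0.012,-0.234,0,0,0,0],[0.012,-0.234,0,0,0,0],[0.012,-0.234,0,0,0,0],[0.012,-0.234,0,0,0,0],[0.012,-0.234,0,0,0,0],[0.012,-0.234,0,0,0,0]]]'

```text
time_s: 24.13
tool_pos: [0.4856, -0.0441, 0.2342]
orientation: [0.996, 0.094, 0.001, 0.0]
ft_force: [1.5, -0.7, -0.6]
opening: 0.402
gripper_force: 60.6
```

Emit:
move_arm --increments '[[[0.012,-0.234,0,0,0,0],[0.012,-0.234,0,0,0,0],[0.012,-0.234,0,0,0,0],[0.012,-0.234,0,0,0,0],[0.012,-0.234,0,0,0,0],[0.012,-0.234,0,0,0,0],[0.012,-0.234,0,0,0,0],[0.012,-0.234,0,0,0,0]]]'

```text
time_s: 24.8
tool_pos: [0.4533, 0.2033, 0.2345]
orientation: [0.993, 0.119, -0.001, -0.013]
ft_force: [-0.3, -0.6, -0.9]
opening: 0.401
gripper_force: 60.6
```

Emit:
move_arm --increments '[[[0.012,-0.234,0,0,0,0],[0.012,-0.234,0,0,0,0],[0.006,-0.117,0,0,0,0],[0,0,0,0,0,0],[0,0,0,0,0,0],[0,0,0,0,0,0]]]'

```text
time_s: 25.3
tool_pos: [0.4487, 0.2425, 0.2369]
orientation: [0.989, 0.148, -0.005, -0.03]
ft_force: [-0.0, -0.1, -0.3]
opening: 0.401
gripper_force: 60.6
```

```bash
python3 -c "
from h import *
plan((.434,.322,.2),(.434,.322,.076))
c=robot.camera('wrist'); save(c,'w4.png')
print([np.round(proj(c,p)) for p in [(.434,.322,.004),(.434,.322,.034)]])"
```

```text
t 25.3 p [0.4487 0.2425 0.2369] yaw 0.296 tilt [-0.018  0.057] open 0.401 F [-0.  -0.1 -0.3]
(0.434, 0.322, 0.2) total [ 0.061 -0.52   0.278] rows 3 each [ 0.02  -0.173  0.093]
(0.434, 0.322, 0.076) total [0.    0.05  0.825] rows 4 each [0.    0.012 0.206]
[array([247., 190.]), array([239., 196.])]
```

View pics/w4.png

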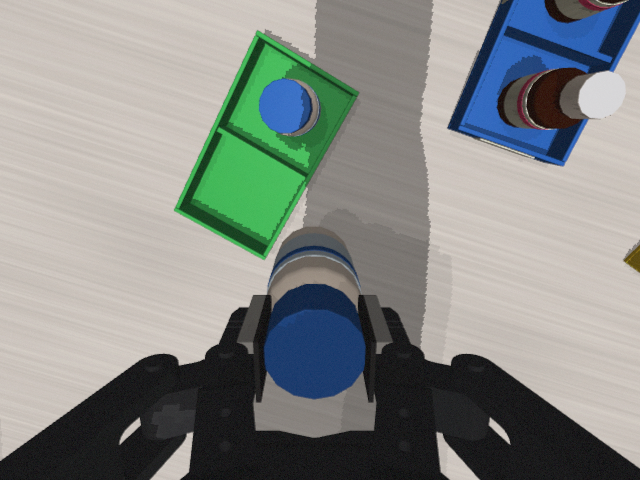

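The bottle is fine, but the arm stopped following: yaw has drifted and the tool has tilted 0.06. It looks like a joint limit.

```bash
python3 -c "
from h import *
s=robot.read_state(); print(np.round(s['joint_pos'],3),np.round(s['qd'],3))
M=R.from_quat(s['orientation']).as_matrix(); print(M.round(3))"
```

```text
[ 0.295  0.184 -0.065  1.323  0.06   3.141] [-0.004  0.002 -0.002 -0.001  0.002  0.   ]
[[ 0.956  0.291 -0.018]
 [ 0.292 -0.955  0.058]
 [-0.    -0.06  -0.998]]
```

Joint 6 sits at its range end (j6 = j1 + π − yaw), so the tool must be yawed to about 0.8. That's a negative turn about tool z, and it's safe at this height.

Emit:
move_arm --increments '[[[0,0,0,0,0,-0.2],[0,0,0,0,0,-0.2],[0,0,0,0,0,0]]]'

```text
time_s: 25.6
tool_pos: [0.4488, 0.2424, 0.2368]
orientation: [0.968, 0.248, -0.002, -0.03]
ft_force: [0.0, -0.3, -0.1]
opening: 0.401
gripper_force: 60.7
```

```bash
python3 -c "
from h import *
s=robot.read_state(); print(np.round(s['joint_pos'],3)); plan((.434,.322,.2))
M=R.from_quat(s['orientation']).as_matrix(); T=R.from_euler('z',.8).as_matrix()@np.diag([1,-1,-1]); print('rotvec tool /0.5',(R.from_matrix(M.T@T).as_rotvec()/.5).round(3))"
```

```text
[ 0.295  0.184 -0.065  1.323  0.061  2.936]
t 25.6 p [0.4488 0.2424 0.2368] yaw 0.5 tilt [-0.018  0.058] open 0.401 F [ 0.  -0.3 -0.1]
(0.434, 0.322, 0.2) total [ 0.165 -0.498  0.277] rows 3 each [ 0.055 -0.166  0.092]
rotvec tool /0.5 [-0.114 -0.041 -0.599]
```

Emit:
move_arm --increments '[[[0,0,0,-0.038,-0.014,-0.2],[0,0,0,-0.038,-0.014,-0.2],[0,0,0,-0.038,-0.014,-0.2],[0,0,0,0,0,0],[0,0,0,0,0,0]]]'

```text
time_s: 26.02
tool_pos: [0.4486, 0.243, 0.2367]
orientation: [0.923, 0.386, -0.0, -0.0]
ft_force: [0.3, -1.1, -1.5]
opening: 0.408
gripper_force: 60.7
```

```bash
python3 -c "
from h import *
s=robot.read_state(); print(np.round(s['joint_pos'],3)); plan((.434,.322,.235),(.434,.322,.08))
M=R.from_quat(s['orientation']).as_matrix(); T=R.from_euler('z',.8).as_matrix()@np.diag([1,-1,-1]); print('rotvec tool /0.5',(R.from_matrix(M.T@T).as_rotvec()/.5).round(3))"
```

```text
[ 3.310e-01  1.890e-01 -5.700e-02  1.326e+00  1.000e-03  2.681e+00]
t 26.02 p [0.4486 0.243  0.2367] yaw 0.792 tilt [-0.001  0.   ] open 0.408 F [ 0.3 -1.1 -1.5]
(0.434, 0.322, 0.235) total [ 0.306 -0.44   0.012] rows 3 each [ 0.102 -0.147  0.004]
(0.434, 0.322, 0.08) total [0.000e+00 1.000e-03 1.033e+00] rows 5 each [0.    0.    0.207]
rotvec tool /0.5 [-0.002  0.001 -0.016]
```

Emit:
move_arm --increments '[[[0.051,-0.075,0,0,0,-0.02],[0.102,-0.147,0,0,0,0],[0.102,-0.147,0,0,0,0],[0.051,-0.075,0,0,0,0],[0,0,0,0,0,0],[0,0,0,0,0,0]]]'

```text
time_s: 26.52
tool_pos: [0.4323, 0.3224, 0.2365]
orientation: [0.92, 0.392, -0.001, -0.0]
ft_force: [-0.2, -0.1, 0.1]
opening: 0.403
gripper_force: 60.7
```

```bash
python3 -c "
from h import *
s=robot.read_state(); print(np.round(s['joint_pos'],3)); plan((.434,.322,.235),(.434,.322,.076))
c=robot.camera('wrist'); save(c,'w5.png')
print([np.round(proj(c,p)) for p in [(.434,.322,.004),(.434,.322,.034)]])"
```

```text
[0.485 0.24  0.009 1.341 0.    2.82 ]
t 26.52 p [0.4323 0.3224 0.2365] yaw 0.806 tilt [-0.001 -0.   ] open 0.403 F [-0.2 -0.1  0.1]
(0.434, 0.322, 0.235) total [0.006 0.01  0.01 ] rows 1 each [0.006 0.01  0.01 ]
(0.434, 0.322, 0.076) total [1.00e-03 1.00e-03 1.06e+00] rows 5 each [0.    0.    0.212]
[array([317., 200.]), array([317., 206.])]
```

View pics/w5.png

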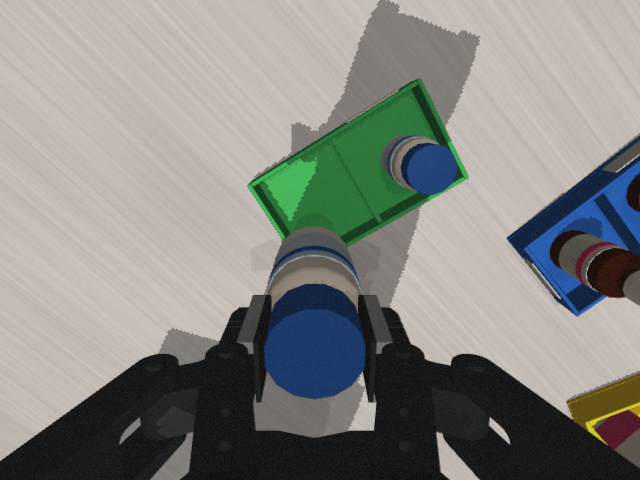

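The free bay centre is at about (314,198) and the target projects to (317,206), which is close enough. Finger clearance to the stock cap at (430,168) is good. Lowering.

Emit:
move_arm --increments '[[[0.008,0.006,0.12,0,0,0],[0,0,0.2,0,0,0],[0,0,0.2,0,0,0],[0,0,0.2,0,0,0],[0,0,0.2,0,0,0],[0,0,0.1,0,0,0],[0,0,0.03,0,0,0],[0,0,0,0,0,0]]]'

```text
time_s: 27.23
tool_pos: [0.4336, 0.3215, 0.0785]
orientation: [0.92, 0.392, -0.001, -0.0]
ft_force: [0.6, -0.5, -0.5]
opening: 0.403
gripper_force: 60.6
```

Emit:
move_arm --increments '[[[0,0,0.01,0,0,0],[0,0,0,0,0,0],[0,0,0,0,0,0]]]'

```text
time_s: 27.48
tool_pos: [0.4345, 0.3228, 0.079]
orientation: [0.92, 0.393, 0.001, -0.0]
ft_force: [-0.0, -0.6, -0.7]
opening: 0.401
gripper_force: 60.6
```

Emit:
move_arm --increments '[[[0,0,0.014,0,0,0],[0,0,0.014,0,0,0],[0,0,0.01,0,0,0],[0,0,0,0,0,0],[0,0,0,0,0,0]]]'

```text
time_s: 27.9
tool_pos: [0.4341, 0.323, 0.0731]
orientation: [0.92, 0.393, 0.0, -0.0]
ft_force: [-1.8, 0.3, 8.3]
opening: 0.403
gripper_force: 62.1
```

Emit:
move_arm --increments '[[[0,0,0,0,0,0],[0,0,0,0,0,0],[0,0,0,0,0,0],[0,0,0,0,0,0],[0,0,0,0,0,0]]]' --hand 0.3

```text
time_s: 28.32
tool_pos: [0.4337, 0.3226, 0.0719]
orientation: [0.92, 0.393, -0.001, -0.0]
ft_force: [-0.9, 0.9, -0.2]
opening: 0.651
gripper_force: 0.0
```

Emit:
move_arm --increments '[[[0,0,-0.1,0,0,0],[0,0,-0.2,0,0,0],[0,0,-0.2,0,0,0],[0,0,-0.2,0,0,0],[0,0,-0.2,0,0,0],[0,0,-0.2,0,0,0],[0,0,0,0,0,0]]]'

```text
time_s: 28.9
tool_pos: [0.4354, 0.3234, 0.2427]
orientation: [0.92, 0.393, 0.004, -0.001]
ft_force: [-0.2, -0.0, -0.0]
opening: 0.653
gripper_force: 0.0
```

Emit:
move_arm --increments '[[[-0.1,0.1,-0.05,0,0,0],[-0.1,0.2,-0.05,0,0,0],[-0.1,0.2,0,0,0,0],[-0.1,0.2,0,0,0,0],[-0.1,0.2,0,0,0,0],[0,0,0,0,0,0]]]'

```text
time_s: 29.4
tool_pos: [0.4811, 0.1709, 0.2516]
orientation: [0.92, 0.391, -0.001, 0.001]
ft_force: [0.9, 1.4, 0.6]
opening: 0.651
gripper_force: 0.0
```

```bash
python3 -c "
from h import *
plan()
for n in ['top','side']:
    c=robot.camera(n);save(c,'end_'+n+'.png')
    for l in 'syrup_white syrup_red tablets pillbox stock_tablets stock_pillbox'.split(): print(n,l,[(np.round(d['position'],3).tolist(),d['score']) for d in robot.place_of(c,l)])"
```

```text
t 29.4 p [0.4811 0.1709 0.2516] yaw 0.804 tilt [-0.001 -0.001] open 0.651 F [0.9 1.4 0.6]
top syrup_white [([0.585, 0.11, 0.006], 0.86)]
top syrup_red [([0.669, 0.105, 0.004], 0.84), ([0.35, -0.335, 0.002], 0.58)]
top tablets []
top pillbox [([0.504, -0.112, 0.007], 0.92), ([0.629, 0.108, 0.002], 0.42), ([0.582, 0.108, 0.007], 0.25)]
top stock_tablets []
top stock_pillbox [([0.596, -0.136, 0.004], 0.68)]
side syrup_white [([0.584, 0.108, 0.004], 0.88)]
side syrup_red [([0.352, -0.335, 0.003], 0.81), ([0.671, 0.105, 0.005], 0.74)]
side tablets [([0.433, 0.321, 0.007], 0.97)]
side pillbox [([0.505, -0.109, 0.005], 0.9)]
side stock_tablets [([0.518, 0.297, 0.002], 0.58)]
side stock_pillbox [([0.594, -0.136, 0.003], 0.88), ([0.546, -0.125, 0.001], 0.56), ([0.583, 0.106, 0.003], 0.46)]
```

View pics/end_side.png

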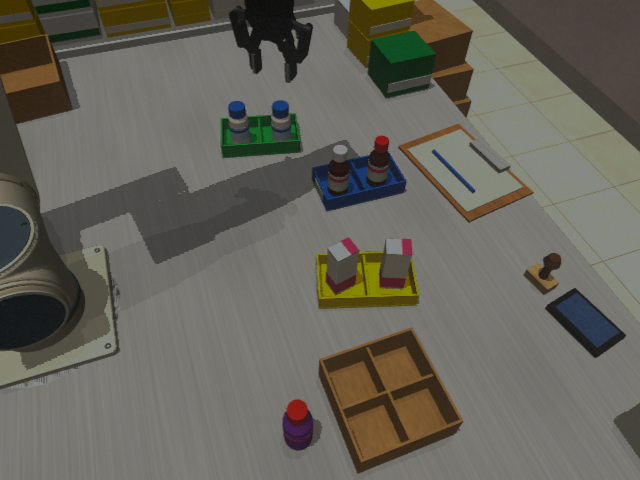

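The picture shows all four medicines standing in their bays: tablets (238,122), syrups (340,170) and (379,160), box (342,266). Stock is unmoved and the gripper is clear. Handing in.

```bash
python3 -c "
from rig import robot
print(robot.job_done())"
```

```text
the job is handed in; nothing more can be done
None
```

All four medicines stand upright in their bays, released and with the stock unmoved in the last side picture; I handed the job in at about 30 s, no verdict came back, and joint 6 briefly sat at its range end (3.141 rad) on the last carry.

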